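# Restock the pantry rack and hang its hook strip

### The job

Fill every empty cell of the wooden pantry rack with one of the spare tins that stand on the worktop, upright and right down on the cell's floor, leaving the tins and jars already in the rack where they are; a spare left over may stay on the worktop. When the rack is full, lift the steel hook strip out of its stand and hang it by both holes on the two brass pins at the front of the rack, pushed home against the rack with the hooks facing out. Leave the apple, the honey jar and the teaspoon where they are.

Things in the scene. Friction and masses are not known exactly. Their poses are not given: they have to be found in the camera images.
- rack: fixed wooden pantry rack, 78 x 366 x 56 mm, on rubber feet: five open-topped square cells in a row along its y, each 66 x 66 mm inside, at 72 mm pitch, 6 mm walls; cell floor 20 mm and wall tops 56 mm above its origin, which lies under its centre on the flat board, 12 mm above the worktop, that covers the hob; its -x faces the robot and carries two pins
- cell_0 (a point): centre of the floor of cell 0 (cells 0 to 4 run towards the rack's +y); 36 mm below the wall tops
- cell_1 (a point): centre of the floor of cell 1 (cells 0 to 4 run towards the rack's +y); 36 mm below the wall tops
- cell_2 (a point): centre of the floor of cell 2 (cells 0 to 4 run towards the rack's +y); 36 mm below the wall tops
- cell_3 (a point): centre of the floor of cell 3 (cells 0 to 4 run towards the rack's +y); 36 mm below the wall tops
- cell_4 (a point): centre of the floor of cell 4 (cells 0 to 4 run towards the rack's +y); 36 mm below the wall tops
- pin_0 (a point): root of brass pin 0 at the -y side, where it leaves the front face of the rack (z 48 mm); pins are 8 mm thick, round-ended, 76 mm apart, and point to the rack's -x, rising 18 degrees: the centre of the rounded tip lies 28 mm in front of (-x) and 9 mm above the root
- pin_1 (a point): root of brass pin 1 at the +y side, where it leaves the front face of the rack (z 48 mm); pins are 8 mm thick, round-ended, 76 mm apart, and point to the rack's -x, rising 18 degrees: the centre of the rounded tip lies 28 mm in front of (-x) and 9 mm above the root
- strip: loose steel hook strip: upright plate 6 (x) x 110 (y) x 53 (z) mm, 0.22 kg, two 14 mm through holes, hooks on its front (-x). Origin: centre of lower edge, mid thickness. A black 16 x 16 mm grip post stands up on the front, axis at x -11 mm, z 33 to 93 mm; grip it at about z 78 mm, fingers closing along y (plate top edge: 53 mm). Hung: strip x along rack x, back against the rack, sunk 2 to 3 mm
- hole_0 (a point): centre of hole 0, mid thickness of the plate: y -38 mm, 38 mm above the lower edge; goes on pin 0
- hole_1 (a point): centre of hole 1, mid thickness of the plate: y +38 mm, 38 mm above the lower edge; goes on pin 1
- strip_stand: fixed grey stand, 50 x 90 x 28 mm, with a 7.5 mm wide slot along its y, 22 mm deep, in which the strip stands upright at first with a little play; lift the strip straight up at least 30 mm to clear it. Origin under its centre
- spare_0: spare tin standing on the worktop: small food tin with a white, blue and red label, a plain cylinder 57 mm across and 72 mm tall, 0.18 kg; origin at the centre of its underside, z up along its axis; round, so its yaw means nothing
- spare_1: spare tin standing on the worktop: small food tin with a white, blue and red label, a plain cylinder 57 mm across and 72 mm tall, 0.18 kg; origin at the centre of its underside, z up along its axis; round, so its yaw means nothing
- spare_2: spare tin standing on the worktop: small food tin with a white, blue and red label, a plain cylinder 57 mm across and 72 mm tall, 0.18 kg; origin at the centre of its underside, z up along its axis; round, so its yaw means nothing
- spare_3: spare tin standing on the worktop: small food tin with a white, blue and red label, a plain cylinder 57 mm across and 72 mm tall, 0.18 kg; origin at the centre of its underside, z up along its axis; round, so its yaw means nothing
- resident_0: already in cell 0 at the start (None: absent, the cell is empty): small food tin with a white, blue and red label, a plain cylinder 57 mm across and 72 mm tall, 0.18 kg; origin at the centre of its underside, z up along its axis; round, so its yaw means nothing
- resident_1: already in cell 1 at the start (None: absent, the cell is empty): brown plastic jar with a blue screw lid (47 mm across, 88 mm tall); origin at the centre of its underside, z up along its axis; round, so its yaw means nothing
- resident_2: already in cell 2 at the start (None: absent, the cell is empty): small food tin with a white, blue and red label, a plain cylinder 57 mm across and 72 mm tall, 0.18 kg; origin at the centre of its underside, z up along its axis; round, so its yaw means nothing
- resident_3: already in cell 3 at the start (None: absent, the cell is empty): glass salt shaker with a grey cap (44 mm across, 90 mm tall); origin at the centre of its underside, z up along its axis; round, so its yaw means nothing
- resident_4: already in cell 4 at the start (None: absent, the cell is empty): small food tin with a white, blue and red label, a plain cylinder 57 mm across and 72 mm tall, 0.18 kg; origin at the centre of its underside, z up along its axis; round, so its yaw means nothing
- apple_1: bystander: red apple, 77 mm, on the hob cover behind the rack
- jar_1: bystander: honey jar, 65 x 86 mm, on the hob cover behind the rack
- teaspoon_1: bystander: teaspoon lying on the worktop at the left, beyond the chopping board
Not all that is in view belongs to the job. Leave any orange look-alike of the spare_1 alone.

How it is judged:
On the way, in this order (a step that is already met when the one before it is completed fails the run):
1. every cell of the rack holds one upright tin or jar standing on its floor, the strip not yet hung (((horizontal distance between spare_0 and cell_0 below 0.015 m and distance between spare_0 and cell_0 below 0.018 m and angle between spare_0's own z axis and vertical below 0.25 rad) or (horizontal distance between spare_1 and cell_0 below 0.015 m and distance between spare_1 and cell_0 below 0.018 m and angle between spare_1's own z axis and vertical below 0.25 rad) or (horizontal distance between spare_2 and cell_0 below 0.015 m and distance between spare_2 and cell_0 below 0.018 m and angle between spare_2's own z axis and vertical below 0.25 rad) or (horizontal distance between spare_3 and cell_0 below 0.015 m and distance between spare_3 and cell_0 below 0.018 m and angle between spare_3's own z axis and vertical below 0.25 rad) or (horizontal distance between resident_0 and cell_0 below 0.015 m and distance between resident_0 and cell_0 below 0.018 m and angle between resident_0's own z axis and vertical below 0.25 rad)) and ((horizontal distance between spare_0 and cell_1 below 0.015 m and distance between spare_0 and cell_1 below 0.018 m and angle between spare_0's own z axis and vertical below 0.25 rad) or (horizontal distance between spare_1 and cell_1 below 0.015 m and distance between spare_1 and cell_1 below 0.018 m and angle between spare_1's own z axis and vertical below 0.25 rad) or (horizontal distance between spare_2 and cell_1 below 0.015 m and distance between spare_2 and cell_1 below 0.018 m and angle between spare_2's own z axis and vertical below 0.25 rad) or (horizontal distance between spare_3 and cell_1 below 0.015 m and distance between spare_3 and cell_1 below 0.018 m and angle between spare_3's own z axis and vertical below 0.25 rad) or (horizontal distance between resident_1 and cell_1 below 0.015 m and distance between resident_1 and cell_1 below 0.018 m and angle between resident_1's own z axis and vertical below 0.25 rad)) and ((horizontal distance between spare_0 and cell_2 below 0.015 m and distance between spare_0 and cell_2 below 0.018 m and angle between spare_0's own z axis and vertical below 0.25 rad) or (horizontal distance between spare_1 and cell_2 below 0.015 m and distance between spare_1 and cell_2 below 0.018 m and angle between spare_1's own z axis and vertical below 0.25 rad) or (horizontal distance between spare_2 and cell_2 below 0.015 m and distance between spare_2 and cell_2 below 0.018 m and angle between spare_2's own z axis and vertical below 0.25 rad) or (horizontal distance between spare_3 and cell_2 below 0.015 m and distance between spare_3 and cell_2 below 0.018 m and angle between spare_3's own z axis and vertical below 0.25 rad) or (horizontal distance between resident_2 and cell_2 below 0.015 m and distance between resident_2 and cell_2 below 0.018 m and angle between resident_2's own z axis and vertical below 0.25 rad)) and ((horizontal distance between spare_0 and cell_3 below 0.015 m and distance between spare_0 and cell_3 below 0.018 m and angle between spare_0's own z axis and vertical below 0.25 rad) or (horizontal distance between spare_1 and cell_3 below 0.015 m and distance between spare_1 and cell_3 below 0.018 m and angle between spare_1's own z axis and vertical below 0.25 rad) or (horizontal distance between spare_2 and cell_3 below 0.015 m and distance between spare_2 and cell_3 below 0.018 m and angle between spare_2's own z axis and vertical below 0.25 rad) or (horizontal distance between spare_3 and cell_3 below 0.015 m and distance between spare_3 and cell_3 below 0.018 m and angle between spare_3's own z axis and vertical below 0.25 rad) or (horizontal distance between resident_3 and cell_3 below 0.015 m and distance between resident_3 and cell_3 below 0.018 m and angle between resident_3's own z axis and vertical below 0.25 rad)) and ((horizontal distance between spare_0 and cell_4 below 0.015 m and distance between spare_0 and cell_4 below 0.018 m and angle between spare_0's own z axis and vertical below 0.25 rad) or (horizontal distance between spare_1 and cell_4 below 0.015 m and distance between spare_1 and cell_4 below 0.018 m and angle between spare_1's own z axis and vertical below 0.25 rad) or (horizontal distance between spare_2 and cell_4 below 0.015 m and distance between spare_2 and cell_4 below 0.018 m and angle between spare_2's own z axis and vertical below 0.25 rad) or (horizontal distance between spare_3 and cell_4 below 0.015 m and distance between spare_3 and cell_4 below 0.018 m and angle between spare_3's own z axis and vertical below 0.25 rad) or (horizontal distance between resident_4 and cell_4 below 0.015 m and distance between resident_4 and cell_4 below 0.018 m and angle between resident_4's own z axis and vertical below 0.25 rad)) and not (distance between hole_0 and pin_0 below 0.01 m and distance between hole_1 and pin_1 below 0.01 m and angle between strip's own z axis and vertical below 0.15 rad)), for 0.2 s.
2. the strip hangs by both holes on both pins, home against the rack (distance between hole_0 and pin_0 below 0.01 m and distance between hole_1 and pin_1 below 0.01 m and angle between strip's own z axis and vertical below 0.15 rad), for 0.2 s.
At the end, for the whole second after the job is handed in: all five cells hold an upright tin or jar on the cell floor (within 15 mm of the cell centre and 18 mm in all, tilt under 0.25 rad); each hole centre of the strip lies within 10 mm of the root of its pin, the strip within 0.15 rad of upright; the strip at rest (all of step 2 and ((horizontal distance between spare_0 and cell_0 below 0.015 m and distance between spare_0 and cell_0 below 0.018 m and angle between spare_0's own z axis and vertical below 0.25 rad) or (horizontal distance between spare_1 and cell_0 below 0.015 m and distance between spare_1 and cell_0 below 0.018 m and angle between spare_1's own z axis and vertical below 0.25 rad) or (horizontal distance between spare_2 and cell_0 below 0.015 m and distance between spare_2 and cell_0 below 0.018 m and angle between spare_2's own z axis and vertical below 0.25 rad) or (horizontal distance between spare_3 and cell_0 below 0.015 m and distance between spare_3 and cell_0 below 0.018 m and angle between spare_3's own z axis and vertical below 0.25 rad) or (horizontal distance between resident_0 and cell_0 below 0.015 m and distance between resident_0 and cell_0 below 0.018 m and angle between resident_0's own z axis and vertical below 0.25 rad)) and ((horizontal distance between spare_0 and cell_1 below 0.015 m and distance between spare_0 and cell_1 below 0.018 m and angle between spare_0's own z axis and vertical below 0.25 rad) or (horizontal distance between spare_1 and cell_1 below 0.015 m and distance between spare_1 and cell_1 below 0.018 m and angle between spare_1's own z axis and vertical below 0.25 rad) or (horizontal distance between spare_2 and cell_1 below 0.015 m and distance between spare_2 and cell_1 below 0.018 m and angle between spare_2's own z axis and vertical below 0.25 rad) or (horizontal distance between spare_3 and cell_1 below 0.015 m and distance between spare_3 and cell_1 below 0.018 m and angle between spare_3's own z axis and vertical below 0.25 rad) or (horizontal distance between resident_1 and cell_1 below 0.015 m and distance between resident_1 and cell_1 below 0.018 m and angle between resident_1's own z axis and vertical below 0.25 rad)) and ((horizontal distance between spare_0 and cell_2 below 0.015 m and distance between spare_0 and cell_2 below 0.018 m and angle between spare_0's own z axis and vertical below 0.25 rad) or (horizontal distance between spare_1 and cell_2 below 0.015 m and distance between spare_1 and cell_2 below 0.018 m and angle between spare_1's own z axis and vertical below 0.25 rad) or (horizontal distance between spare_2 and cell_2 below 0.015 m and distance between spare_2 and cell_2 below 0.018 m and angle between spare_2's own z axis and vertical below 0.25 rad) or (horizontal distance between spare_3 and cell_2 below 0.015 m and distance between spare_3 and cell_2 below 0.018 m and angle between spare_3's own z axis and vertical below 0.25 rad) or (horizontal distance between resident_2 and cell_2 below 0.015 m and distance between resident_2 and cell_2 below 0.018 m and angle between resident_2's own z axis and vertical below 0.25 rad)) and ((horizontal distance between spare_0 and cell_3 below 0.015 m and distance between spare_0 and cell_3 below 0.018 m and angle between spare_0's own z axis and vertical below 0.25 rad) or (horizontal distance between spare_1 and cell_3 below 0.015 m and distance between spare_1 and cell_3 below 0.018 m and angle between spare_1's own z axis and vertical below 0.25 rad) or (horizontal distance between spare_2 and cell_3 below 0.015 m and distance between spare_2 and cell_3 below 0.018 m and angle between spare_2's own z axis and vertical below 0.25 rad) or (horizontal distance between spare_3 and cell_3 below 0.015 m and distance between spare_3 and cell_3 below 0.018 m and angle between spare_3's own z axis and vertical below 0.25 rad) or (horizontal distance between resident_3 and cell_3 below 0.015 m and distance between resident_3 and cell_3 below 0.018 m and angle between resident_3's own z axis and vertical below 0.25 rad)) and ((horizontal distance between spare_0 and cell_4 below 0.015 m and distance between spare_0 and cell_4 below 0.018 m and angle between spare_0's own z axis and vertical below 0.25 rad) or (horizontal distance between spare_1 and cell_4 below 0.015 m and distance between spare_1 and cell_4 below 0.018 m and angle between spare_1's own z axis and vertical below 0.25 rad) or (horizontal distance between spare_2 and cell_4 below 0.015 m and distance between spare_2 and cell_4 below 0.018 m and angle between spare_2's own z axis and vertical below 0.25 rad) or (horizontal distance between spare_3 and cell_4 below 0.015 m and distance between spare_3 and cell_4 below 0.018 m and angle between spare_3's own z axis and vertical below 0.25 rad) or (horizontal distance between resident_4 and cell_4 below 0.015 m and distance between resident_4 and cell_4 below 0.018 m and angle between resident_4's own z axis and vertical below 0.25 rad)) and linear speed of strip below 0.02 m/s); the robot touches nothing.
It fails at once if a tin or jar that already stood in the rack is moved more than 20 mm (distance of any of resident_0, resident_1, resident_2, resident_3, resident_4 from where it was at the start of the episode above 0.02 m).
It fails at once if the apple, the honey jar or the teaspoon is moved more than 30 mm (distance of any of apple_1, jar_1, teaspoon_1 from where it was at the start of the episode above 0.03 m).
Of resident_0, resident_1, resident_2, resident_3, resident_4 only 1 to 2 are there at a start; the rules pass over those that are not, and their reading is None.
At some moment in a run one of spare_1, spare_2 may be knocked a few centimetres aside while the robot is not near it.
It also fails if it takes over 200 s, if anything falls off the work surface, if the arm or the gripper's body presses on something with over 40 N, if the wrist force passes 120 N, or if a joint passes its speed limit or range.

### The arm

A 6-joint arm with a two-finger parallel gripper is mounted at the origin on a cart in front of the work surface, level with it; the furniture and walls round the work are solid. World frame = base frame: x ahead of the robot, y to its left, z up, the work surface at z = 0. Lengths are in m, angles in rad, forces in N, time in s.
With the tool pointing down it reaches from about 0.35 to 0.975 m from the base axis. Payload 4.9 kg.
Tool frame: the origin (TCP) lies at the very end of the fingers, on their centre line; the grasp point (between the pads) lies 19 mm behind it; z points along the fingers, y is the line along which they close (so a half turn about z gives the same grasp; the last joint's range is limited). The gripper opens to 85 mm and grips with 20 to 120 N. Pads are 22 mm wide; open, the fingers measure 114 mm over their backs; the gripper's body (76 mm by 85 mm) begins 54 mm behind the grasp point. The pads swing forward as they close: fully open they stand 13 mm farther back than shut.
Start: joints at [-1.399, 0.053, 1.613, -0, 1.476, -0.119], TCP at [0.179, -0.599, 0.231] pointing down, gripper open.
Joint ranges: [-3.01, 3.01], [-1.01, 2.22], [0.06, 2.58], [-1.02, 4.17], [0.09, 2.62], [-3.14, 3.14]. Speed limits (rad/s): [2.57, 2.57, 3.14, 3.14, 3.14, 3.14].

### API

Orientations are given as a rotation vector (axis times angle).
In Python, from station import ctrl, imaging gives the robot as it stands.
- The arm moves only by the tool play_rows, never from a script. Its argument "series" is a list of rows, each a list of 3 entries, a list of its own where there are three numbers: the opening, from 0 (shut) to 1 (fully open), then the shift along the tool's x, y, z each as a share of 0.05 m, from -1 to 1, then the turn, a rotation vector about the tool's x, y, z each as a share of 8 degrees, from -1 to 1. In form: [[grip, [dx, dy, dz], [ax, ay, az]], ...]. A call has 1 to 8 rows; each row shifts and turns the commanded pose from where the row before left it, along the tool's axes as they then stand; what a row does not reach is not made up. A row lasts 1/8 s, in which the tool goes at most 62.5 mm and 10.7 degrees, less where a joint would pass 70% of its speed; a pose out of reach is approached as far as the arm can. A call with a number of a shift or a turn outside -1 to 1 is refused whole. A call with a gripper value outside its range is refused whole. The fingers move at their own pace and stop on an object; "force" is the grip in N (left out, the last holds). Time passes only in rows, so rows that do not move let the fingers close. It gives the time, the measured TCP pose, the force, the opening and the grip force at its end, in the units of the state.
- ctrl.get_obs(): the state, without advancing time (a new reading comes with each control period).
- imaging.get_image(name): name is "side" or "top"; returns a dict with "color" (480x640x3 uint8, blue, green, red), "fx", "fy", "cx", "cy" (pixels), "extrinsics" (4x4, takes a point from world to camera coordinates). Camera axes: x right, y down, z forward; pixel columns grow to the right and rows downward; lengths in m; the calibration is good to about 2 mm. A picture is of the moment at which its call begins. There is no depth.
- ctrl.finish_job(): hands the job in; it is judged then, once.
The state is a dict: "t": time; "q": joint angles; "dq": joint speeds; "effort": joint torques, N m; "tool_pos": TCP position; "tool_rot": TCP orientation; "contact_force": force on the tool from outside, world axes, zero at the start; "wrist_torque": the same for the moment, N m; "opening": finger opening in m; "grip_force": force on a finger pad.
Only numpy, scipy, OpenCV 4.12 (cv2) and the standard library are available. Lean on these libraries where they do the work, as an engineer would, in place of code of your own. Each camera call takes 0.05 s, during which the arm holds its last target. There are 200 camera calls.

## Working session

There is one attempt and no reset: what is moved stays moved. The work goes in short steps, Python scripts to look and compute and a tool call to move; the robot and the scene stay as the last step left them, time stands still between calls to the robot, and variables do not carry over. Pictures are saved under pics/ and viewed, at most 14 in all, crops included, and the job is handed in when it is done.

Besides the shell and the picture viewer there is one more tool, called after "Emit:" by a JSON object that holds its "api" and its "payload". play_rows: Moves the arm, as the interface text tells. Shift numbers are shares of 0.05 m and turn numbers shares of 8 degrees, none past 1 either way. Its arguments: {"type":"object","properties":{"series":{"type":"array"},"force":{"type":"number"}},"required":["series"]}

```bash
mkdir -p pics; cat > h.py <<'E'
import numpy as np, cv2
from scipy.spatial.transform import Rotation as R
from station import ctrl, imaging
def grab(n):
    return imaging.get_image(n)
def ray(im,u,v,z):
    E=np.array(im["extrinsics"]);Rm,t=E[:3,:3],E[:3,3]
    d=Rm.T@np.array([(u-im["cx"])/im["fx"],(v-im["cy"])/im["fy"],1]);o=-Rm.T@t
    return o+d*(z-o[2])/d[2]
def proj(im,p):
    E=np.array(im["extrinsics"]);c=E[:3,:3]@np.array(p)+E[:3,3]
    return np.array([im["fx"]*c[0]/c[2]+im["cx"],im["fy"]*c[1]/c[2]+im["cy"]])
E
python3 - <<'E'
from h import *
for n in("top","side"):
    im=grab(n);cv2.imwrite(f"pics/{n}0.png",im["color"])
    E=np.array(im["extrinsics"]);print(n,im["fx"],im["cx"],im["cy"],(-E[:3,:3].T@E[:3,3]).round(3),E[:3,:3].round(2).tolist())
o=ctrl.get_obs();print(o)
E
```

```text
top 445.8988047420115 322.2445918905266 241.01617404908063 [0.373 0.032 1.204] [[0.02, -1.0, -0.01], [-1.0, -0.02, -0.09], [0.09, 0.01, -1.0]]
side 476.6651642599964 314.88459971800876 238.75244295508824 [-0.2   -0.746  1.293] [[0.77, -0.64, -0.0], [-0.49, -0.59, -0.64], [0.41, 0.49, -0.77]]
{'t': 0.1, 'q': array([-1.39903093e+00,  5.33005753e-02,  1.61415919e+00, -3.89192633e-06,
        1.47599135e+00, -1.18987494e-01]), 'dq': array([ 0.00031508, -0.00038394, -0.00277215, -0.00057555,  0.00064402,
        0.00011747]), 'effort': array([-6.41683570e-06, -3.94905925e+01, -3.71363783e+01, -9.68562676e-05,
        3.93556460e-03,  1.51488268e-05]), 'tool_pos': array([ 0.17908105, -0.59820769,  0.23017843]), 'tool_rot': array([-3.10661518e+00, -4.54838007e-01,  8.30615701e-05]), 'contact_force': array([ 0.19381224,  0.28927578, -0.21340784]), 'wrist_torque': array([-0.00865321, -0.01976986, -0.03265676]), 'grip_force': 0.0, 'opening': 0.08570647424798422}
```

View pics/top0.png

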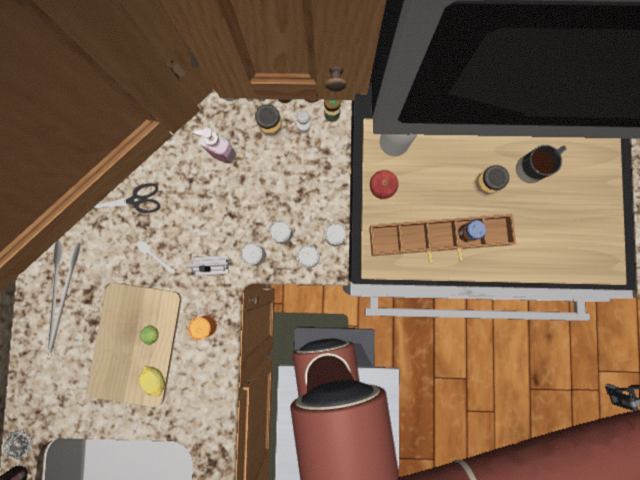

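View pics/side0.png

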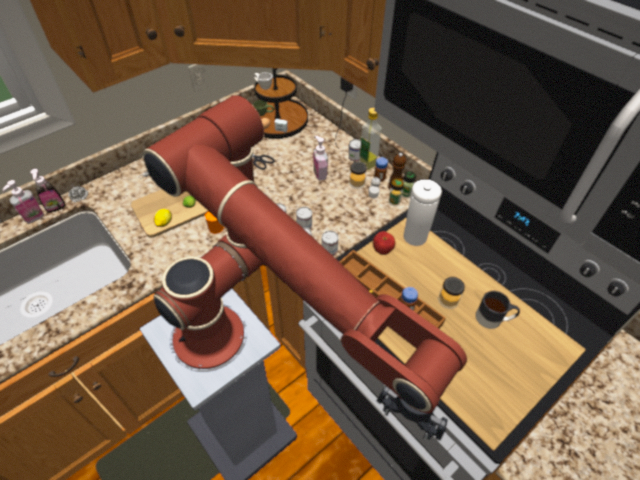

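Top view: four white-topped tins stand at about (280,232), (253,254), (308,256) and (335,234). The orange thing at (200,328) is not one of the spares. The strip and its stand are at (209,265). The rack spans columns 370–515, with the jar (blue lid) at (475,230). I'll check all of this in one enlarged crop.

```bash
python3 - <<'E'
from h import *
im=grab("top");c=im["color"]
a=cv2.resize(c[215:290,180:350],None,fx=4.4,fy=4,interpolation=cv2.INTER_CUBIC);b=cv2.resize(c[202:272,360:530],None,fx=4.4,fy=4,interpolation=cv2.INTER_CUBIC)
cv2.imwrite("pics/crop1.png",np.vstack([a,b]))
hsv=cv2.cvtColor(c,cv2.COLOR_BGR2HSV)
m=((hsv[...,1]<40)&(hsv[...,2]>150)).astype(np.uint8)
for (u,v) in[(280,232),(253,254),(308,256),(335,234)]:
    w=np.zeros_like(m);cv2.circle(w,(u,v),14,1,-1)
    k=cv2.morphologyEx(m&w,cv2.MORPH_OPEN,np.ones((5,5),np.uint8))
    cs=max(cv2.findContours(k,0,2)[0],key=cv2.contourArea);(x,y),r=cv2.minEnclosingCircle(cs)
    print((u,v),(round(x,1),round(y,1)),round(r,1),"r exp",445.9*.0285/1.13,ray(im,x,y,.072).round(4))
# wood rack corners estimate
for u,v in[(371,226),(514,215),(516,243),(373,255)]:print(ray(im,u,v,.068).round(4))
E
```

```text
(280, 232) (278.5, 229.5) 12.3 r exp 11.246150442477877 [0.5052 0.1615 0.072 ]
(253, 254) (249.7, 252.7) 12.1 r exp 11.246150442477877 [0.4442 0.2331 0.072 ]
(308, 256) (307.5, 254.5) 12.7 r exp 11.246150442477877 [0.4427 0.0856 0.072 ]
(335, 234) (335.3, 232.9) 11.5 r exp 11.246150442477877 [0.4994 0.016  0.072 ]
[ 0.5197 -0.0752  0.068 ]
[ 0.5558 -0.4402  0.068 ]
[ 0.4839 -0.444   0.068 ]
[ 0.4454 -0.0812  0.068 ]
```

View pics/crop1.png

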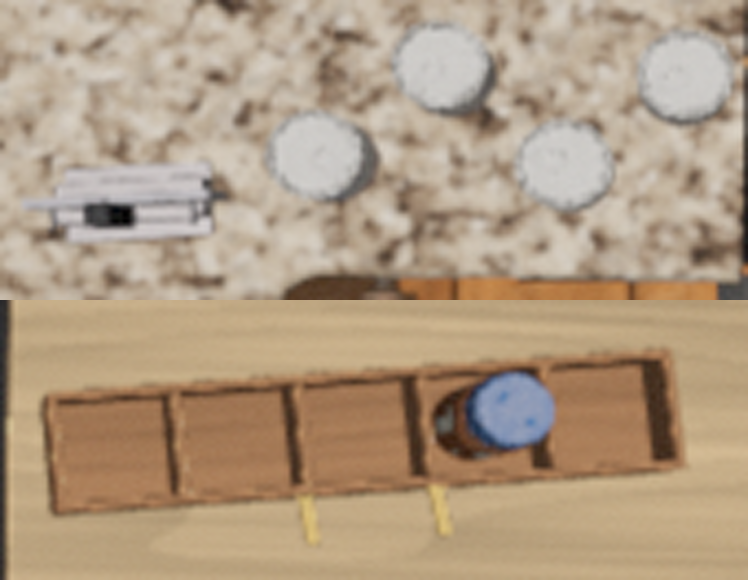

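The crop confirms four plain white-topped tins at (281,232), (253,254), (308,256) and (336,234). The jar is in the second cell from the right, cell 1, so cells 0, 2, 3 and 4 are empty. The pins are in front of the rack, and the black grip post is in front of the plate. Next I'll turn these pixels into world positions.

```bash
cat >> h.py <<'E'
def tool(): 
    o=ctrl.get_obs();return np.array(o["tool_pos"]),R.from_rotvec(o["tool_rot"])
def go(p,yaw):
    """tool-axis shift in shares for the present pose, and turn in tool axes (shares)"""
    t,r=tool();want=R.from_euler("z",yaw)*R.from_rotvec([np.pi,0,0])
    d=r.inv().apply(np.array(p)-t)/.05; dw=want.as_matrix().T@(np.array(p)-t)/.05
    a=np.degrees((r.inv()*want).as_rotvec())/8
    print("shift now",d.round(3),"shift after turn",dw.round(3),"turn",a.round(3))
E
python3 - <<'E'
from h import *
im=grab("top")
A=lambda x,y:(180+(x+.5)/4.4-.5,215+(y+.5)/4-.5)
B=lambda x,y:(360+(x+.5)/4.4-.5,202+(y-300+.5)/4-.5)
for c in[(443,67),(319,156),(565,166),(685,76)]:print("tin",ray(im,*A(*c),.072).round(4))
P=np.array([ray(im,*B(*c),.068) for c in[(43,397),(668,348),(686,465),(54,514)]])  # +x+y, +x-y, -x-y, -x+y
print("corners",P.round(4).tolist(),np.linalg.norm(P-np.roll(P,-1,0),axis=1).round(4))
ey=(P[0]-P[1])+(P[3]-P[2]);yaw=np.arctan2(-ey[0],ey[1]);C=P.mean(0);print("rack c",C.round(4),"yaw",yaw,np.degrees(yaw))
Rz=R.from_euler("z",yaw).as_matrix();C[2]=.012
for i in range(5):print("cell",i,(C+Rz@[0,(i-2)*.072,.02]).round(4))
for i,s in enumerate((-1,1)):
    r=C+Rz@[-.039,s*.038,.048];t=r+Rz@[-.028,0,.009]
    print("pin",i,r.round(4),"tip",t.round(4),"px root,tip",proj(im,r).round(1),proj(im,t).round(1))
print("pin px measured: right",B(433,487),B(446,535),"left",B(303,497),B(314,545))
print("post",ray(im,*A(108,215),.099).round(4),"plate ends",ray(im,*A(25,205),.059).round(4),ray(im,*A(225,195),.059).round(4))
go([.3,-.45,.3],np.pi/2+yaw)
E
```

```text
tin [0.5004 0.1567 0.072 ]
tin [0.4418 0.2268 0.072 ]
tin [0.4386 0.0841 0.072 ]
tin [0.4976 0.016  0.072 ]
corners [[0.5199, -0.071, 0.068], [0.5592, -0.4337, 0.068], [0.4842, -0.4428, 0.068], [0.445, -0.0784, 0.068]] [0.3648 0.0755 0.3665 0.0753]
rack c [ 0.5021 -0.2565  0.068 ] yaw 0.10754683760278685 6.161979894618547
cell 0 [ 0.5175 -0.3996  0.032 ]
cell 1 [ 0.5098 -0.3281  0.032 ]
cell 2 [ 0.5021 -0.2565  0.032 ]
cell 3 [ 0.4944 -0.1849  0.032 ]
cell 4 [ 0.4866 -0.1133  0.032 ]
pin 0 [ 0.4674 -0.2984  0.06  ] tip [ 0.4395 -0.3015  0.069 ] px root,tip [457.7 248.5] [459.9 259.2]
pin 1 [ 0.4592 -0.2229  0.06  ] tip [ 0.4314 -0.2259  0.069 ] px root,tip [428.1 251. ] [430.1 261.7]
pin px measured: right (458.02272727272725, 248.375) (460.97727272727275, 260.375) left (428.47727272727275, 250.875) (430.97727272727275, 262.875)
post [0.4009 0.3401 0.099 ] plate ends [0.4073 0.4003 0.059 ] [0.4163 0.2832 0.059 ]
shift now [ 3.166 -2.152 -1.387] shift after turn [ 2.691  2.721 -1.39 ] turn [-7.000e-03 -8.000e-03 -9.937e+00]
```

Emit:
{"api": "play_rows", "payload": {"series": [[1,[0,0,-0.17],[0,0,-0.994]],[1,[0,0,-0.17],[0,0,-0.994]],[1,[0,0,-0.17],[0,0,-0.994]],[1,[0,0,-0.17],[0,0,-0.994]],[1,[0,0,-0.17],[0,0,-0.994]],[1,[0,0,-0.17],[0,0,-0.994]],[1,[0,0,-0.17],[0,0,-0.994]],[1,[0,0,-0.2],[0,0,-0.994]]]}}

```text
t: 1.2
tool_pos: [0.1792, -0.5985, 0.3006]
tool_rot: [-2.396, -2.03, -0.001]
contact_force: [0.4, -0.7, 0.8]
opening: 0.0858
grip_force: 0.0
```

Emit:
{"api": "play_rows", "payload": {"series": [[1,[0,0,0],[0,0,-0.994]],[1,[0,0,0],[0,0,-0.994]],[1,[0.54,0.54,0],[0,0,0]],[1,[0.54,0.54,0],[0,0,0]],[1,[0.54,0.54,0],[0,0,0]],[1,[0.54,0.54,0],[0,0,0]],[1,[0.53,0.56,0],[0,0,0]],[1,[0,0,0],[0,0,0]]]}}

```text
t: 2.2
tool_pos: [0.3012, -0.4488, 0.3008]
tool_rot: [2.094, 2.341, 0.0]
contact_force: [-0.6, 0.0, 0.0]
opening: 0.0854
grip_force: 0.0
```

```bash
python3 - <<'E'
from h import *
print(tool()[0]);go([.4976,.016,.15],1.6783)
E
```

```text
[ 0.30116033 -0.44883834  0.30084247]
shift now [8.804 4.935 3.018] shift after turn [8.822 4.904 3.017] turn [0.002 0.    0.026]
```

Emit:
{"api": "play_rows", "payload": {"series": [[1,[0.9,0.5,0],[0,0,0]],[1,[0.9,0.5,0],[0,0,0]],[1,[0.9,0.5,0],[0,0,0]],[1,[0.9,0.5,0],[0,0,0]],[1,[0.9,0.5,0],[0,0,0]],[1,[0.9,0.5,0],[0,0,0]],[1,[0.9,0.5,0],[0,0,0.03]],[1,[0.9,0.5,0],[0,0,0]]]}}

```text
t: 3.2
tool_pos: [0.4607, -0.0703, 0.3009]
tool_rot: [2.104, 2.332, -0.0]
contact_force: [0.9, -0.5, -0.2]
opening: 0.0854
grip_force: 0.0
```

Emit:
{"api": "play_rows", "payload": {"series": [[1,[0.9,0.5,0],[0,0,0]],[1,[0.72,0.4,0],[0,0,0]],[1,[0,0,0.8],[0,0,0]],[1,[0,0,0.8],[0,0,0]],[1,[0,0,0.8],[0,0,0]],[1,[0,0,0.6],[0,0,0]],[1,[0,0,0],[0,0,0]],[1,[0,0,0],[0,0,0]]]}}

```text
t: 4.2
tool_pos: [0.4975, 0.0137, 0.1522]
tool_rot: [2.103, 2.332, 0.002]
contact_force: [0.3, -0.2, 0.8]
opening: 0.0854
grip_force: 0.0
```

```bash
python3 - <<'E'
from h import *
print(tool()[0]);go([.4976,.016,.042],1.6783)
a=grab("top")["color"][190:290,180:360];b=grab("side")["color"]
cv2.imwrite("pics/chk1.png",np.hstack([cv2.resize(a,(540,300)),np.zeros((300,10,3),np.uint8)]))
cv2.imwrite("pics/chk1.png",np.vstack([cv2.resize(a,(540,300),interpolation=2),cv2.resize(b[180:300,240:456],(540,300),interpolation=2)]))
E
```

```text
[0.49749305 0.01366849 0.15220686]
shift now [0.047 0.003 2.204] shift after turn [0.046 0.007 2.204] turn [ 0.013  0.004 -0.031]
```

View pics/chk1.png

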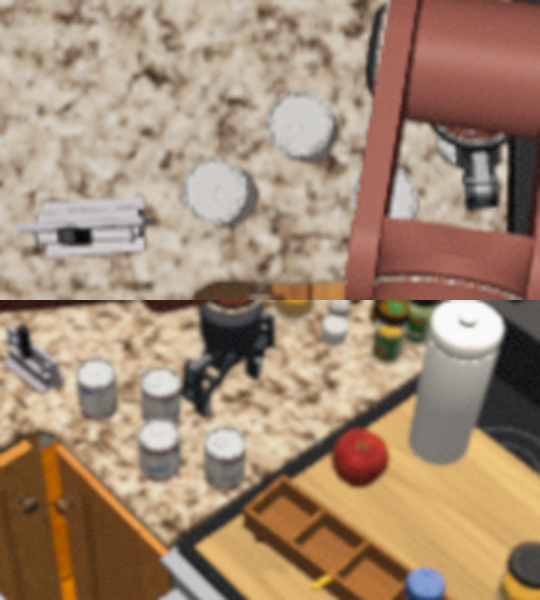

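The side view shows the open gripper above the nearest-rack tin, whose top is at about (330,234), with all four tins standing. I'll check the side-view tin pixels against the measured positions.

```bash
python3 - <<'E'
from h import *
im=grab("side")
for p in[(.4976,.016,.072),(.4386,.0841,.072),(.5004,.1567,.072),(.4418,.2268,.072)]:
    q=proj(im,p);print(q.round(1),"crop",((q[0]-240)*2.5).round(),((q[1]-180)*2.5+300).round())
E
```

```text
[329.3 236.6] crop 223.0 442.0
[302.8 233.4] crop 157.0 433.0
[303.5 212.7] crop 159.0 382.0
[278.1 209.4] crop 95.0 373.0
```

Emit:
{"api": "play_rows", "payload": {"series": [[1,[0.05,0,0.5],[0,0,0]],[1,[0,0,0.5],[0,0,0]],[1,[0,0,0.5],[0,0,0]],[1,[0,0,0.5],[0,0,0]],[1,[0,0,0.2],[0,0,0]],[1,[0,0,0],[0,0,0]]]}}

```text
t: 5.1
tool_pos: [0.4965, 0.0167, 0.0411]
tool_rot: [-2.103, -2.334, 0.0]
contact_force: [-0.5, -0.0, 0.1]
opening: 0.0854
grip_force: 0.0
```

Emit:
{"api": "play_rows", "payload": {"series": [[0,[0,0,0],[0,0,0]],[0,[0,0,0],[0,0,0]],[0,[0,0,0],[0,0,0]],[0,[0,0,0],[0,0,0]],[0,[0,0,0],[0,0,0]],[0,[0,0,0],[0,0,0]]], "force": 40}}

```text
t: 5.85
tool_pos: [0.4977, 0.0165, 0.0426]
tool_rot: [2.102, 2.332, 0.002]
contact_force: [0.7, 0.8, 5.5]
opening: 0.0561
grip_force: 42.5
```

Emit:
{"api": "play_rows", "payload": {"series": [[0,[0,0,-0.6],[0,0,0]],[0,[0,0,-0.6],[0,0,0]],[0,[0,0,-0.6],[0,0,0]],[0,[0,0,-0.6],[0,0,0]],[0,[0,0,0],[0,0,0]]]}}

```text
t: 6.48
tool_pos: [0.498, 0.0165, 0.1633]
tool_rot: [2.1, 2.33, 0.005]
contact_force: [1.5, 0.5, -1.4]
opening: 0.0563
grip_force: 43.5
```

```bash
python3 - <<'E'
from h import *
print(tool()[0]);go([.4866,-.1133,.16],1.6783);go([.4866,-.1133,.074],1.6783)
E
```

```text
[0.4979514  0.01650763 0.16333309]
shift now [-2.559 -0.495  0.067] shift after turn [-2.557 -0.504  0.067] turn [ 0.039  0.009 -0.027]
shift now [-2.557 -0.504  1.787] shift after turn [-2.557 -0.504  1.787] turn [ 0.039  0.009 -0.027]
```

Emit:
{"api": "play_rows", "payload": {"series": [[0,[-0.5,-0.1,0],[0,0,0]],[0,[-0.7,-0.13,0],[0,0,0]],[0,[-0.7,-0.13,0],[0,0,0]],[0,[-0.66,-0.14,0],[0,0,0]],[0,[0,0,0],[0,0,0]],[0,[0,0,0.5],[0,0,0]],[0,[0,0,0.3],[0,0,0]],[0,[0,0,0],[0,0,0]]]}}

```text
t: 7.48
tool_pos: [0.4831, -0.112, 0.1182]
tool_rot: [-2.099, -2.331, 0.003]
contact_force: [0.2, -0.3, -1.2]
opening: 0.0563
grip_force: 43.4
```

Emit:
{"api": "play_rows", "payload": {"series": [[0,[0,0,0.2],[0,0,0]],[0,[0,0,0.2],[0,0,0]],[0,[0,0,0.2],[0,0,0]],[0,[0,0,0.2],[0,0,0]],[0,[0,0,0.1],[0,0,0]],[0,[0,0,0],[0,0,0]]]}}

```text
t: 8.22
tool_pos: [0.4846, -0.1132, 0.0755]
tool_rot: [-2.103, -2.333, 0.0]
contact_force: [0.4, 0.4, -0.7]
opening: 0.0559
grip_force: 43.4
```

```bash
python3 - <<'E'
from h import *
print(tool()[0]);go([.4866,-.1133,.0745],1.6783)
E
```

```text
[ 0.48461306 -0.1132085   0.07551744]
shift now [-0.006  0.039  0.02 ] shift after turn [-0.006  0.039  0.02 ] turn [-0.003 -0.001 -0.028]
```

Emit:
{"api": "play_rows", "payload": {"series": [[0,[0,0.03,0.02],[0,0,0]],[0.86,[0,0,0],[0,0,0]],[0.86,[0,0,0],[0,0,0]],[0.86,[0,0,0],[0,0,0]],[0.86,[0,0,-0.3],[0,0,0]],[0.86,[0,0,-0.7],[0,0,0]],[0.86,[0,0,-0.7],[0,0,0]],[0.86,[0,0,-0.5],[0,0,0]]]}}

```text
t: 9.22
tool_pos: [0.487, -0.1134, 0.1881]
tool_rot: [2.101, 2.331, 0.002]
contact_force: [0.6, 0.2, -0.9]
opening: 0.0736
grip_force: 0.0
```

```bash
cat >> h.py <<'E'
def tins(im,pts):
    """refine tin-top centres near world guesses: light grey blob, low saturation"""
    hsv=cv2.cvtColor(cv2.medianBlur(im["color"],3),cv2.COLOR_BGR2HSV)
    m=((hsv[...,1]<22)&(hsv[...,2]>165)).astype(np.uint8)
    n,l,s,c=cv2.connectedComponentsWithStats(cv2.morphologyEx(m,cv2.MORPH_OPEN,cv2.getStructuringElement(cv2.MORPH_ELLIPSE,(7,7))))
    for i in range(1,n):
        if 150<s[i][4]<650 and 15<s[i][2]<32: print(c[i].round(1),s[i][2:5],ray(im,*c[i],pts).round(4))
E
python3 - <<'E'
from h import *
print(tool()[0]);im=grab("top");tins(im,.072);tins(im,.104)
cv2.imwrite("pics/t2.png",cv2.resize(im["color"][190:290,180:530],(770,220),interpolation=2))
E
```

```text
[ 0.48697076 -0.1133587   0.18812643]
[279.5 230.7] [ 22  21 333] [0.502  0.1589 0.072 ]
[251.2 253.1] [ 21  22 343] [0.4433 0.2293 0.072 ]
[307.5 255.5] [ 23  22 362] [0.4402 0.0856 0.072 ]
[446.5 313. ] [ 27   7 161] [ 0.3037 -0.2662  0.072 ]
[489.7 314. ] [ 27   7 167] [ 0.3038 -0.3739  0.072 ]
[531. 315.] [ 25   7 159] [ 0.3038 -0.4764  0.072 ]
[279.5 230.7] [ 22  21 333] [0.4983 0.1553 0.104 ]
[251.2 253.1] [ 21  22 343] [0.4413 0.2237 0.104 ]
[307.5 255.5] [ 23  22 362] [0.4383 0.084  0.104 ]
[446.5 313. ] [ 27   7 161] [ 0.3057 -0.2578  0.104 ]
[489.7 314. ] [ 27   7 167] [ 0.3058 -0.3624  0.104 ]
[531. 315.] [ 25   7 159] [ 0.3057 -0.4621  0.104 ]
```

View pics/t2.png

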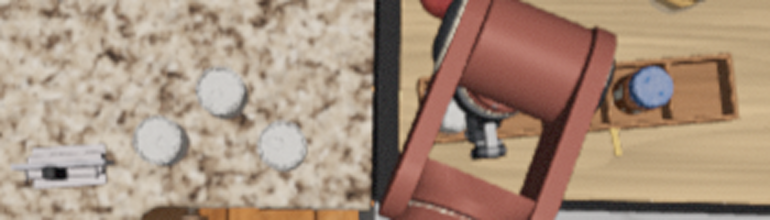

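Tin D is in cell 4 and the other three tins haven't moved. Next is tin C, at pixel (308,256).

Emit:
{"api": "play_rows", "payload": {"series": [[1,[0.6,-0.08,0],[0,0,0]],[1,[0.85,-0.11,0],[0,0,0]],[1,[0.85,-0.11,0],[0,0,0]],[1,[0.85,-0.11,0],[0,0,0]],[1,[0.6,-0.08,0],[0,0,0]],[1,[0.29,-0.04,0],[0,0,0]],[1,[0,0,0.8],[0,0,0]],[1,[0,0,0.6],[0,0,0]]]}}

```text
t: 10.28
tool_pos: [0.4389, 0.0849, 0.114]
tool_rot: [2.103, 2.333, 0.0]
contact_force: [0.4, 0.0, -0.7]
opening: 0.0856
grip_force: 0.0
```

Emit:
{"api": "play_rows", "payload": {"series": [[1,[0,0,0.4],[0,0,0]],[1,[0,0,0.4],[0,0,0]],[1,[0,0,0.4],[0,0,0]],[1,[0,0,0.3],[0,0,0]],[1,[0,0,0.02],[0,0,0]],[1,[0,0,0],[0,0,0]]]}}

```text
t: 11.02
tool_pos: [0.4395, 0.085, 0.0394]
tool_rot: [2.103, 2.333, 0.001]
contact_force: [-0.1, -0.5, 0.4]
opening: 0.0852
grip_force: 0.0
```

Emit:
{"api": "play_rows", "payload": {"series": [[0,[0,0,0],[0,0,0]],[0,[0,0,0],[0,0,0]],[0,[0,0,0],[0,0,0]],[0,[0,0,0],[0,0,0]],[0,[0,0,0],[0,0,0]],[0,[0,0,0],[0,0,0]]]}}

```text
t: 11.78
tool_pos: [0.4395, 0.0851, 0.0398]
tool_rot: [2.103, 2.333, 0.001]
contact_force: [-2.3, -0.3, 6.3]
opening: 0.0563
grip_force: 42.9
```

Emit:
{"api": "play_rows", "payload": {"series": [[0,[0,0,-0.5],[0,0,0]],[0,[0,0,-0.7],[0,0,0]],[0,[0,0,-0.7],[0,0,0]],[0,[0,0,-0.7],[0,0,0]],[0,[0,0,-0.4],[0,0,0]],[0,[0,0,0],[0,0,0]]]}}

```text
t: 12.52
tool_pos: [0.4399, 0.0852, 0.1902]
tool_rot: [2.102, 2.332, 0.004]
contact_force: [0.2, 0.1, -1.8]
opening: 0.0565
grip_force: 43.3
```

```bash
python3 - <<'E'
from h import *
print(tool()[0]);go([.4944,-.1849,.19],1.6783)
E
```

```text
[0.43985421 0.08516071 0.19023393]
shift now [-5.485  0.526  0.008] shift after turn [-5.487e+00  5.050e-01  5.000e-03] turn [ 0.026  0.002 -0.027]
```

Emit:
{"api": "play_rows", "payload": {"series": [[0,[-0.5,0.05,0],[0,0,0]],[0,[-0.8,0.07,0],[0,0,0]],[0,[-0.9,0.08,0],[0,0,0]],[0,[-0.9,0.08,0],[0,0,0]],[0,[-0.9,0.08,0],[0,0,0]],[0,[-0.8,0.07,0],[0,0,0]],[0,[-0.5,0.05,0],[0,0,0]],[0,[-0.19,0.04,0],[0,0,0]]]}}

```text
t: 13.52
tool_pos: [0.4923, -0.1859, 0.1865]
tool_rot: [-2.103, -2.329, 0.001]
contact_force: [-0.1, 0.7, -2.6]
opening: 0.0563
grip_force: 43.3
```

Emit:
{"api": "play_rows", "payload": {"series": [[0,[0,0,0.4],[0,0,0]],[0,[0,0,0.5],[0,0,0]],[0,[0,0,0.4],[0,0,0]],[0,[0,0,0.3],[0,0,0]],[0,[0,0,0.3],[0,0,0]],[0,[0,0,0.3],[0,0,0]],[0,[0,0,0.12],[0,0,0]],[0,[0,0,0],[0,0,0]]]}}

```text
t: 14.52
tool_pos: [0.4935, -0.1854, 0.0729]
tool_rot: [2.103, 2.333, 0.0]
contact_force: [0.1, 0.7, -2.0]
opening: 0.0562
grip_force: 43.3
```

```bash
python3 - <<'E'
from h import *
print(tool()[0]);go([.4944,-.1849,.073],1.6783)
E
```

```text
[ 0.49349282 -0.18541079  0.07292773]
shift now [ 0.008  0.019 -0.001] shift after turn [ 0.008  0.019 -0.001] turn [ 0.003  0.002 -0.028]
```

Emit:
{"api": "play_rows", "payload": {"series": [[0,[0,0.02,0.02],[0,0,0]],[0.86,[0,0,0],[0,0,0]],[0.86,[0,0,0],[0,0,0]],[0.86,[0,0,0],[0,0,0]],[0.86,[0,0,-0.4],[0,0,0]],[0.86,[0,0,-0.7],[0,0,0]],[0.86,[0,0,-0.7],[0,0,0]],[0.86,[0,0,-0.7],[0,0,0]]]}}

```text
t: 15.52
tool_pos: [0.4941, -0.1851, 0.1981]
tool_rot: [2.103, 2.333, 0.0]
contact_force: [-0.2, 0.4, 0.5]
opening: 0.0737
grip_force: 0.0
```

```bash
python3 - <<'E'
from h import *
print(tool()[0]);im=grab("top");tins(im,.072)
go([.501,.1575,.2],1.6783);go([.4425,.228,.2],1.6783)
E
```

```text
[ 0.49413157 -0.18510016  0.19808468]
[206.1 136.9] [ 16  18 189] [0.7448 0.3589 0.072 ]
[279.7 230.7] [ 22  21 333] [0.5021 0.1584 0.072 ]
[387.5 237.4] [ 22  22 361] [ 0.4909 -0.1172  0.072 ]
[250.9 253.2] [ 21  22 347] [0.4429 0.2299 0.072 ]
[488.5 314. ] [ 26   7 166] [ 0.3037 -0.3709  0.072 ]
[533. 315.] [ 27   7 173] [ 0.3039 -0.4814  0.072 ]
[282.3 472.4] [ 16  16 195] [-0.0899  0.1333  0.072 ]
shift now [6.832 0.799 0.05 ] shift after turn [6.829 0.824 0.08 ] turn [ 0.055  0.038 -0.026]
shift now [ 8.356 -0.219  0.034] shift after turn [ 8.356 -0.188  0.08 ] turn [ 0.055  0.038 -0.026]
```

Emit:
{"api": "play_rows", "payload": {"series": [[1,[0.6,0.08,0],[0,0,0]],[1,[0.95,0.11,0],[0,0,0]],[1,[0.95,0.11,0],[0,0,0]],[1,[0.95,0.11,0],[0,0,0]],[1,[0.95,0.11,0],[0,0,0]],[1,[0.95,0.11,0],[0,0,0]],[1,[0.9,0.11,0],[0,0,0]],[1,[0.58,0.08,0],[0,0,0]]]}}

```text
t: 16.58
tool_pos: [0.4994, 0.1607, 0.1967]
tool_rot: [2.101, 2.335, 0.001]
contact_force: [0.4, -0.5, -0.0]
opening: 0.0854
grip_force: 0.0
```

Emit:
{"api": "play_rows", "payload": {"series": [[1,[0,0,0.5],[0,0,0]],[1,[0,0,0.7],[0,0,0]],[1,[0,0,0.7],[0,0,0]],[1,[0,0,0.5],[0,0,0]],[1,[0,0,0.4],[0,0,0]],[1,[0,0,0.3],[0,0,0]],[1,[0,0,0],[0,0,0]],[1,[0,0,0],[0,0,0]]]}}

```text
t: 17.58
tool_pos: [0.5003, 0.1589, 0.0427]
tool_rot: [2.103, 2.333, 0.002]
contact_force: [0.2, -0.0, 0.3]
opening: 0.0852
grip_force: 0.0
```

Emit:
{"api": "play_rows", "payload": {"series": [[0,[0,0,0.05],[0,0,0]],[0,[0,0,0],[0,0,0]],[0,[0,0,0],[0,0,0]],[0,[0,0,0],[0,0,0]],[0,[0,0,0],[0,0,0]],[0,[0,0,0],[0,0,0]]]}}

```text
t: 18.32
tool_pos: [0.5006, 0.1589, 0.0403]
tool_rot: [2.103, 2.333, 0.002]
contact_force: [0.9, 0.3, 5.6]
opening: 0.0559
grip_force: 43.2
```

Emit:
{"api": "play_rows", "payload": {"series": [[0,[0,0,-0.5],[0,0,0]],[0,[0,0,-0.7],[0,0,0]],[0,[0,0,-0.7],[0,0,0]],[0,[0,0,-0.7],[0,0,0]],[0,[0,0,-0.4],[0,0,0]],[0,[0,0,0],[0,0,0]]]}}

```text
t: 19.08
tool_pos: [0.5, 0.1589, 0.19]
tool_rot: [2.103, 2.333, 0.002]
contact_force: [0.6, 0.5, -2.4]
opening: 0.0561
grip_force: 43.2
```

```bash
python3 - <<'E'
from h import *
print(tool()[0]);go([.5021,-.2565,.19],1.6783)
E
```

```text
[0.50001109 0.15887608 0.18997898]
shift now [-8.267e+00 -8.190e-01 -3.000e-03] shift after turn [-8.264 -0.85  -0.   ] turn [ 0.011 -0.001 -0.027]
```

Emit:
{"api": "play_rows", "payload": {"series": [[0,[-0.5,-0.05,0],[0,0,0]],[0,[-0.9,-0.09,0],[0,0,0]],[0,[-1,-0.1,0],[0,0,0]],[0,[-1,-0.1,0],[0,0,0]],[0,[-1,-0.1,0],[0,0,0]],[0,[-1,-0.1,0],[0,0,0]],[0,[-1,-0.1,0],[0,0,0]],[0,[-0.9,-0.09,0],[0,0,0]]]}}

```text
t: 20.08
tool_pos: [0.4996, -0.2091, 0.1864]
tool_rot: [-2.101, -2.33, 0.001]
contact_force: [1.1, -0.3, -2.6]
opening: 0.0566
grip_force: 43.2
```

Emit:
{"api": "play_rows", "payload": {"series": [[0,[-0.6,-0.07,0],[0,0,0]],[0,[-0.37,-0.04,0],[0,0,0]],[0,[0,0,0],[0,0,0]],[0,[0,0,0],[0,0,0]],[0,[0,0,0.4],[0,0,0]],[0,[0,0,0.4],[0,0,0]],[0,[0,0,0.3],[0,0,0]],[0,[0,0,0],[0,0,0]]]}}

```text
t: 21.08
tool_pos: [0.4993, -0.2557, 0.1315]
tool_rot: [-2.1, -2.33, 0.001]
contact_force: [-0.9, 0.1, -3.1]
opening: 0.0563
grip_force: 43.2
```

```bash
python3 - <<'E'
from h import *
print(tool()[0]);go([.5021,-.2565,.073],1.6783)
E
```

```text
[ 0.49931982 -0.25574996  0.13153967]
shift now [-0.024  0.058  1.171] shift after turn [-0.021  0.054  1.171] turn [-0.025 -0.022 -0.026]
```

Emit:
{"api": "play_rows", "payload": {"series": [[0,[-0.02,0.03,0],[0,0,0]],[0,[0,0,0.3],[0,0,0]],[0,[0,0,0.3],[0,0,0]],[0,[0,0,0.25],[0,0,0]],[0,[0,0,0.2],[0,0,0]],[0,[0,0,0.1],[0,0,0]],[0,[0,0,0],[0,0,0]]]}}

```text
t: 21.95
tool_pos: [0.5021, -0.2576, 0.0764]
tool_rot: [-2.103, -2.333, 0.0]
contact_force: [0.8, 0.2, -1.2]
opening: 0.0565
grip_force: 43.2
```

Emit:
{"api": "play_rows", "payload": {"series": [[0,[0,0,0.02],[0,0,0]],[0.86,[0,0,0],[0,0,0]],[0.86,[0,0,0],[0,0,0]],[0.86,[0,0,0],[0,0,0]],[0.86,[0,0,-0.4],[0,0,0]],[0.86,[0,0,-0.7],[0,0,0]],[0.86,[0,0,-0.7],[0,0,0]],[0.86,[0,0,-0.7],[0,0,0]]]}}

```text
t: 22.95
tool_pos: [0.5025, -0.2578, 0.2038]
tool_rot: [2.102, 2.332, 0.0]
contact_force: [0.2, 0.8, -0.1]
opening: 0.0738
grip_force: 0.0
```

```bash
python3 - <<'E'
from h import *
print(tool()[0]);im=grab("top");tins(im,.072);tins(im,.104)
go([.4425,.228,.2],1.6783)
E
```

```text
[ 0.50250354 -0.25782114  0.20379298]
[206.1 136.9] [ 16  18 190] [0.7449 0.3588 0.072 ]
[416.3 235. ] [ 22  21 362] [ 0.4985 -0.1903  0.072 ]
[387.5 237.4] [ 22  22 363] [ 0.4909 -0.1171  0.072 ]
[251.1 253.2] [ 21  22 344] [0.443  0.2295 0.072 ]
[532.5 315. ] [ 28   7 180] [ 0.3039 -0.4802  0.072 ]
[285.8 470.4] [ 26  23 407] [-0.0851  0.1249  0.072 ]
[206.1 136.9] [ 16  18 190] [0.7344 0.3496 0.104 ]
[416.3 235. ] [ 22  21 362] [ 0.495 -0.184  0.104]
[387.5 237.4] [ 22  22 363] [ 0.4876 -0.1129  0.104 ]
[251.1 253.2] [ 21  22 344] [0.441  0.2239 0.104 ]
[532.5 315. ] [ 28   7 180] [ 0.3058 -0.4657  0.104 ]
[285.8 470.4] [ 26  23 407] [-0.0721  0.1223  0.104 ]
shift now [ 9.825 -0.231  0.125] shift after turn [ 9.825 -0.193  0.198] turn [ 0.06   0.052 -0.026]
```

Emit:
{"api": "play_rows", "payload": {"series": [[1,[0.6,-0.02,0],[0,0,0]],[1,[0.95,-0.02,0],[0,0,0]],[1,[1,-0.02,0],[0,0,0]],[1,[1,-0.02,0],[0,0,0]],[1,[1,-0.02,0],[0,0,0]],[1,[1,-0.02,0],[0,0,0]],[1,[1,-0.02,0],[0,0,0]],[1,[1,-0.02,0],[0,0,0]]]}}

```text
t: 24.0
tool_pos: [0.4551, 0.1186, 0.2023]
tool_rot: [2.102, 2.332, 0.003]
contact_force: [0.3, 0.8, 0.2]
opening: 0.0855
grip_force: 0.0
```

Emit:
{"api": "play_rows", "payload": {"series": [[1,[0.95,-0.02,0],[0,0,0]],[1,[0.8,-0.02,0],[0,0,0]],[1,[0.525,-0.01,0],[0,0,0]],[1,[0,0,0],[0,0,0]],[1,[0,0,0.7],[0,0,0]],[1,[0,0,0.7],[0,0,0]],[1,[0,0,0.4],[0,0,0]],[1,[0,0,0],[0,0,0]]]}}

```text
t: 25.0
tool_pos: [0.44, 0.2285, 0.1094]
tool_rot: [-2.104, -2.331, 0.005]
contact_force: [-0.4, 0.6, 0.1]
opening: 0.0856
grip_force: 0.0
```

```bash
python3 - <<'E'
from h import *
print(tool()[0]);go([.4425,.228,.041],1.6783)
E
```

```text
[0.43995968 0.22846557 0.10943547]
shift now [-0.013  0.054  1.369] shift after turn [-0.015  0.05   1.369] turn [-0.024  0.008 -0.035]
```

Emit:
{"api": "play_rows", "payload": {"series": [[1,[0,0.04,0.4],[0,0,0]],[1,[0,0,0.4],[0,0,0]],[1,[0,0,0.3],[0,0,0]],[1,[0,0,0.27],[0,0,0]],[1,[0,0,0],[0,0,0]],[1,[0,0,0],[0,0,0]]]}}

```text
t: 25.75
tool_pos: [0.4434, 0.2302, 0.0429]
tool_rot: [2.103, 2.333, 0.001]
contact_force: [0.1, -0.3, -0.1]
opening: 0.0858
grip_force: 0.0
```

Emit:
{"api": "play_rows", "payload": {"series": [[0,[0,0,0],[0,0,0]],[0,[0,0,0],[0,0,0]],[0,[0,0,0],[0,0,0]],[0,[0,0,0],[0,0,0]],[0,[0,0,0],[0,0,0]],[0,[0,0,0],[0,0,0]]]}}

```text
t: 26.5
tool_pos: [0.4436, 0.2304, 0.0432]
tool_rot: [2.103, 2.333, 0.002]
contact_force: [-0.6, -1.3, 6.1]
opening: 0.0562
grip_force: 43.4
```

Emit:
{"api": "play_rows", "payload": {"series": [[0,[0,0,-0.5],[0,0,0]],[0,[0,0,-0.8],[0,0,0]],[0,[0,0,-0.8],[0,0,0]],[0,[0,0,-0.8],[0,0,0]],[0,[0,0,-0.5],[0,0,0]],[0,[0,0,0],[0,0,0]]]}}

```text
t: 27.25
tool_pos: [0.4439, 0.2303, 0.2139]
tool_rot: [2.102, 2.332, 0.005]
contact_force: [-0.5, -0.2, -1.8]
opening: 0.0565
grip_force: 43.2
```

```bash
python3 - <<'E'
from h import *
print(tool()[0]);go([.5175,-.3996,.21],1.6783)
E
```

```text
[0.4438742  0.230339   0.21386989]
shift now [-12.684   0.161   0.069] shift after turn [-12.684   0.112   0.077] turn [ 0.027 -0.005 -0.027]
```

Emit:
{"api": "play_rows", "payload": {"series": [[0,[-0.5,0.01,0],[0,0,0]],[0,[-0.9,0.01,0],[0,0,0]],[0,[-1,0.01,0],[0,0,0]],[0,[-1,0.01,0],[0,0,0]],[0,[-1,0.01,0],[0,0,0]],[0,[-1,0.01,0],[0,0,0]],[0,[-1,0.01,0],[0,0,0]],[0,[-1,0.01,0],[0,0,0]]]}}

```text
t: 28.25
tool_pos: [0.484, -0.1387, 0.2093]
tool_rot: [-2.101, -2.331, 0.002]
contact_force: [0.9, -0.4, -2.1]
opening: 0.0561
grip_force: 43.2
```

Emit:
{"api": "play_rows", "payload": {"series": [[0,[-1,0.01,0],[0,0,0]],[0,[-1,0.01,0],[0,0,0]],[0,[-1,0.01,0],[0,0,0]],[0,[-0.9,0.01,0],[0,0,0]],[0,[-0.8,0.01,0],[0,0,0]],[0,[-0.58,0.01,0],[0,0,0]],[0,[0,0,0],[0,0,0]],[0,[0,0,0],[0,0,0]]]}}

```text
t: 29.25
tool_pos: [0.5148, -0.3987, 0.2099]
tool_rot: [-2.101, -2.331, -0.001]
contact_force: [-1.0, 0.9, -2.3]
opening: 0.056
grip_force: 43.2
```

```bash
python3 - <<'E'
from h import *
print(tool()[0]);go([.5175,-.3996,.0765],1.6783)
E
```

```text
[ 0.51481512 -0.3986554   0.20989527]
shift now [-0.033  0.057  2.668] shift after turn [-0.025  0.051  2.668] turn [-0.016 -0.023 -0.026]
```

Emit:
{"api": "play_rows", "payload": {"series": [[0,[-0.02,0.03,0.5],[0,0,0]],[0,[0,0,0.5],[0,0,0]],[0,[0,0,0.4],[0,0,0]],[0,[0,0,0.4],[0,0,0]],[0,[0,0,0.3],[0,0,0]],[0,[0,0,0.3],[0,0,0]],[0,[0,0,0.2],[0,0,0]],[0,[0,0,0],[0,0,0]]]}}

```text
t: 30.25
tool_pos: [0.5167, -0.4003, 0.0812]
tool_rot: [-2.102, -2.332, -0.0]
contact_force: [-0.3, -0.4, -1.2]
opening: 0.0566
grip_force: 43.2
```

```bash
python3 - <<'E'
from h import *
print(tool()[0]);go([.5175,-.3996,.0755],1.6783)
E
```

```text
[ 0.516674   -0.40030796  0.08120884]
shift now [0.012 0.018 0.114] shift after turn [0.012 0.018 0.114] turn [-0.008 -0.01  -0.028]
```

Emit:
{"api": "play_rows", "payload": {"series": [[0,[0.01,0.01,0.1],[0,0,0]],[0,[0,0,0],[0,0,0]],[0.86,[0,0,0],[0,0,0]],[0.86,[0,0,0],[0,0,0]],[0.86,[0,0,0],[0,0,0]],[0.86,[0,0,-0.5],[0,0,0]],[0.86,[0,0,-0.9],[0,0,0]],[0.86,[0,0,-0.9],[0,0,0]]]}}

```text
t: 31.25
tool_pos: [0.5174, -0.3999, 0.1934]
tool_rot: [-2.103, -2.333, -0.0]
contact_force: [0.2, -0.9, -0.1]
opening: 0.0733
grip_force: 0.0
```

```bash
python3 - <<'E'
from h import *
print(tool()[0]);im=grab("top");tins(im,.104)
a=cv2.resize(im["color"][245:285,180:240],None,fx=12,fy=12,interpolation=2)[:480]
s=grab("side");cv2.imwrite("pics/strip.png",a)
for n in range(1): print(proj(s,(.41,.341,.06)))
E
```

```text
[ 0.51737134 -0.39994731  0.19335027]
[502.2 226.7] [ 20  21 302] [ 0.5201 -0.3957  0.104 ]
[445.8 232.3] [ 21  22 358] [ 0.5033 -0.2569  0.104 ]
[416.3 235. ] [ 22  21 363] [ 0.495  -0.1841  0.104 ]
[387.5 237.4] [ 22  22 361] [ 0.4876 -0.113   0.104 ]
[252.34758276 198.21115338]
```

View pics/strip.png

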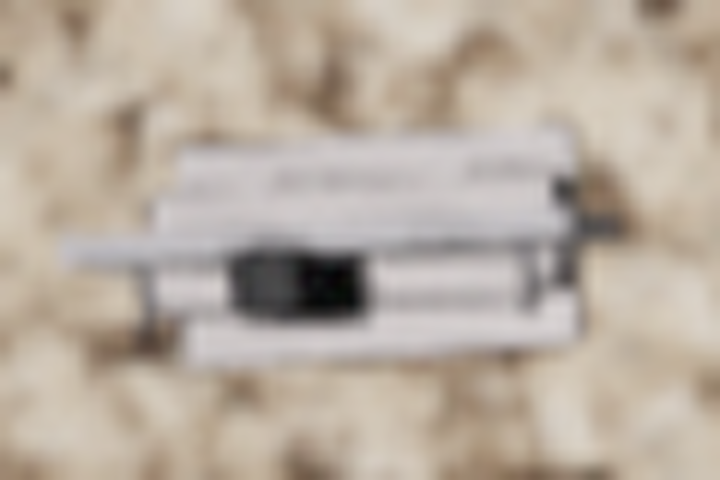

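Tin positions match the cell centres to within about 4 mm, so the rack is full. In the crop the post's top face is centred at about (271,285), and the plate and stand edges tilt about 3° in the image. Next is the strip.

```bash
python3 - <<'E'
from h import *
im=grab("top")
f=lambda x,y:(180+(x+.5)/12-.5,245+(y+.5)/12-.5)
print("post",ray(im,*f(271,285),.099).round(4))
e=[ray(im,*f(*p),z) for p,z in[((70,265),.059),((545,240),.059),((180,150),.028),((565,130),.028),((190,362),.028),((580,340),.028)]]
for i in(0,2,4):
    d=e[i]-e[i+1];print("yaw",np.degrees(np.arctan2(-d[0],d[1])).round(2),np.linalg.norm(d).round(4))
print(((e[2]+e[3]+e[4]+e[5])/4).round(4),"left plate end",ray(im,*f(62,250),.059).round(4))
go([.401,.341,.25],1.6783)
E
```

```text
post [0.401  0.3452 0.099 ]
yaw 4.28 0.1023
yaw 4.23 0.0853
yaw 4.51 0.0861
[0.4121 0.3419 0.028 ] left plate end [0.4085 0.4019 0.059 ]
shift now [15.012 -0.808 -1.155] shift after turn [15.022 -0.757 -1.058] turn [ 0.037  0.044 -0.027]
```

Emit:
{"api": "play_rows", "payload": {"series": [[1,[0,0,-0.4],[0,0,0]],[1,[0.6,-0.05,-0.35],[0,0,0]],[1,[0.95,-0.05,-0.4],[0,0,0]],[1,[1,-0.05,0],[0,0,0]],[1,[1,-0.05,0],[0,0,0]],[1,[1,-0.05,0],[0,0,0]],[1,[1,-0.05,0],[0,0,0]],[1,[1,-0.05,0],[0,0,0]]]}}

```text
t: 32.4
tool_pos: [0.4654, -0.0745, 0.2494]
tool_rot: [-2.103, -2.332, 0.001]
contact_force: [0.7, 0.8, -0.1]
opening: 0.0853
grip_force: 0.0
```

Emit:
{"api": "play_rows", "payload": {"series": [[1,[1,-0.05,0],[0,0,0]],[1,[1,-0.05,0],[0,0,0]],[1,[1,-0.05,0],[0,0,0]],[1,[1,-0.05,0],[0,0,0]],[1,[1,-0.05,0],[0,0,0]],[1,[1,-0.05,0],[0,0,0]],[1,[0.95,-0.05,0],[0,0,0]],[1,[0.9,-0.05,0],[0,0,0]]]}}

```text
t: 33.4
tool_pos: [0.4048, 0.3136, 0.2494]
tool_rot: [-2.103, -2.334, 0.002]
contact_force: [0.8, 0.3, 0.3]
opening: 0.0851
grip_force: 0.0
```

Emit:
{"api": "play_rows", "payload": {"series": [[1,[0.6,-0.05,0],[0,0,0]],[1,[0,0,0],[0,0,-1]],[1,[0,0,0],[0,0,-1]],[1,[0,0,0],[0,0,-1]],[1,[0,0,0],[0,0,-1]],[1,[0,0,0],[0,0,-1]],[1,[0,0,0],[0,0,-1]],[1,[0,0,0],[0,0,-1]]]}}

```text
t: 34.4
tool_pos: [0.3997, 0.3415, 0.2492]
tool_rot: [-0.754, -3.048, 0.002]
contact_force: [-0.5, 0.1, -0.2]
opening: 0.085
grip_force: 0.0
```

Emit:
{"api": "play_rows", "payload": {"series": [[1,[0,0,0],[0,0,-1]],[1,[0,0,0],[0,0,-1]],[1,[0,0,0],[0,0,-1]],[1,[0,0,0],[0,0,0]],[1,[0,0,0],[0,0,0]],[1,[0,0,0],[0,0,0]]]}}

```text
t: 35.15
tool_pos: [0.4001, 0.3417, 0.2497]
tool_rot: [-0.113, -3.139, 0.0]
contact_force: [-0.1, -0.0, -0.1]
opening: 0.0856
grip_force: 0.0
```

```bash
python3 - <<'E'
from h import *
print(tool()[0],ctrl.get_obs()["q"].round(2));go([.401,.345,.12],np.radians(184.3))
E
```

```text
[0.40008705 0.34169315 0.24972006] [ 0.57 -0.2   1.82  0.    1.52 -0.93]
shift now [-0.014  0.068  2.594] shift after turn [-0.023  0.065  2.594] turn [-1.000e-03 -2.000e-03 -1.052e+00]
```

Emit:
{"api": "play_rows", "payload": {"series": [[1,[0,0,0],[0,0,-0.526]],[1,[-0.02,0.065,0],[0,0,-0.526]],[1,[0,0,0.7],[0,0,0]],[1,[0,0,0.7],[0,0,0]],[1,[0,0,0.7],[0,0,0]],[1,[0,0,0.5],[0,0,0]],[1,[0,0,0],[0,0,0]],[1,[0,0,0],[0,0,0]]]}}

```text
t: 36.15
tool_pos: [0.4018, 0.3454, 0.1211]
tool_rot: [-0.119, 3.138, 0.001]
contact_force: [1.1, 0.0, 0.4]
opening: 0.0852
grip_force: 0.0
```

```bash
python3 - <<'E'
from h import *
print(tool()[0]);go([.401,.345,.067],np.radians(184.3))
a=grab("top")["color"];s=grab("side");b=s["color"];print(proj(s,tool()[0]))
cv2.imwrite("pics/grip.png",np.vstack([cv2.resize(a[230:290,170:260],(600,290),interpolation=2),cv2.resize(b[150:220,200:320],(600,300),interpolation=2)]))
E
```

```text
[0.4017932  0.34541481 0.12107771]
shift now [ 0.018 -0.008  1.082] shift after turn [ 0.016 -0.007  1.082] turn [0.006 0.011 0.005]
[247.99248123 186.13806602]
```

View pics/grip.png

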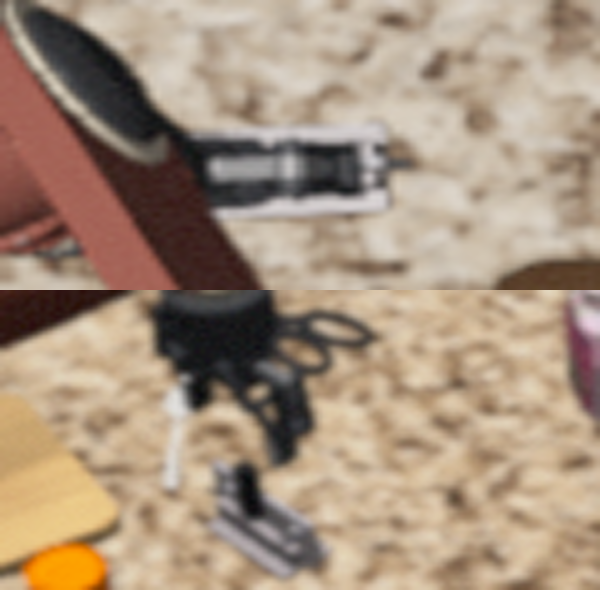

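The side crop shows the open fingers directly above the black post. The spoon at the left of the crop is clear of them. Now I'll go down and grip.

Emit:
{"api": "play_rows", "payload": {"series": [[1,[0.01,0,0.3],[0,0,0]],[1,[0,0,0.3],[0,0,0]],[1,[0,0,0.25],[0,0,0]],[1,[0,0,0.2],[0,0,0]],[1,[0,0,0],[0,0,0]],[1,[0,0,0],[0,0,0]]]}}

```text
t: 37.0
tool_pos: [0.401, 0.3451, 0.0676]
tool_rot: [-0.119, 3.139, 0.0]
contact_force: [-0.3, 0.3, -0.1]
opening: 0.0854
grip_force: 0.0
```

Emit:
{"api": "play_rows", "payload": {"series": [[0,[0,0,0],[0,0,0]],[0,[0,0,0],[0,0,0]],[0,[0,0,0],[0,0,0]],[0,[0,0,0],[0,0,0]],[0,[0,0,0],[0,0,0]],[0,[0,0,0],[0,0,0]],[0,[0,0,0],[0,0,0]],[0,[0,0,0],[0,0,0]]], "force": 70}}

```text
t: 38.0
tool_pos: [0.4005, 0.3449, 0.0672]
tool_rot: [0.119, -3.139, 0.0]
contact_force: [-0.7, 0.6, -0.7]
opening: 0.0148
grip_force: 70.4
```

```bash
python3 - <<'E'
from h import *
print(tool()[0]);go([.401,.345,.067],np.radians(184.3));o=ctrl.get_obs();print(o["contact_force"],o["wrist_torque"],o["opening"])
E
```

```text
[0.40050689 0.34489889 0.06716969]
shift now [-0.01   0.001  0.003] shift after turn [-0.01   0.001  0.003] turn [-0.    -0.002  0.007]
[-0.66009095  0.64714715 -0.74084118] [ 0.07249705  0.05916488 -0.0194905 ] 0.014757515016328446
```

Emit:
{"api": "play_rows", "payload": {"series": [[0,[0,0,-0.2],[0,0,0]],[0,[0,0,-0.3],[0,0,0]],[0,[0,0,-0.4],[0,0,0]],[0,[0,0,-0.5],[0,0,0]],[0,[0,0,-0.5],[0,0,0]],[0,[0,0,-0.5],[0,0,0]],[0,[0,0,-0.4],[0,0,0]],[0,[0,0,-0.2],[0,0,0]]]}}

```text
t: 39.0
tool_pos: [0.401, 0.3452, 0.2194]
tool_rot: [-0.119, 3.138, 0.002]
contact_force: [-0.0, -1.5, -2.0]
opening: 0.015
grip_force: 70.1
```

```bash
cat >> h.py <<'E'
YAW=.10755;C=np.array([.5021,-.2565,0]);RZ=R.from_euler("z",YAW).as_matrix()
def rk(x,y,z): return C+RZ@np.array([x,y,z])
def inr(p): return RZ.T@(np.array(p)-C)
E
python3 - <<'E'
from h import *
print(tool()[0],ctrl.get_obs()["opening"],rk(-.12,0,.2));go(rk(-.12,0,.2),np.pi+YAW)
E
```

```text
[0.40098175 0.34522624 0.21936267] 0.014954733530437957 [ 0.38279335 -0.26938113  0.2       ]
shift now [  1.298 -12.229   0.371] shift after turn [  1.681 -12.182   0.387] turn [ 0.008  0.013 -0.225]
```

Emit:
{"api": "play_rows", "payload": {"series": [[0,[0,-0.4,0],[0,0,-0.225]],[0,[0,-0.8,0],[0,0,0]],[0,[0,-1,0],[0,0,0]],[0,[0,-1,0],[0,0,0]],[0,[0.1,-1,0],[0,0,0]],[0,[0.2,-1,0],[0,0,0]],[0,[0.2,-1,0],[0,0,0]],[0,[0.2,-1,0],[0,0,0]]]}}

```text
t: 40.0
tool_pos: [0.403, -0.0182, 0.2169]
tool_rot: [0.169, -3.136, -0.0]
contact_force: [0.4, 0.1, -2.2]
opening: 0.0152
grip_force: 70.2
```

Emit:
{"api": "play_rows", "payload": {"series": [[0,[0.2,-1,0],[0,0,0]],[0,[0.2,-1,0],[0,0,0]],[0,[0.2,-1,0],[0,0,0]],[0,[0.2,-0.8,0],[0,0,0]],[0,[0.1,-0.7,0],[0,0,0]],[0,[0.08,-0.48,0],[0,0,0]],[0,[0,0,0],[0,0,0]],[0,[0,0,0],[0,0,0]]]}}

```text
t: 41.0
tool_pos: [0.3816, -0.2688, 0.2169]
tool_rot: [0.169, -3.136, -0.002]
contact_force: [-0.1, 0.7, -1.8]
opening: 0.015
grip_force: 70.1
```

```bash
python3 - <<'E'
from h import *
print(inr(tool()[0]),ctrl.get_obs()["q"].round(2));go(rk(-.097,0,.0985),np.pi+YAW)
E
```

```text
[-0.12109374  0.00065266  0.21685129] [-0.77 -0.33  1.98  0.    1.49 -2.45]
shift now [-0.483 -0.016  2.367] shift after turn [-0.482 -0.013  2.367] turn [ 0.01  -0.004  0.   ]
```

Emit:
{"api": "play_rows", "payload": {"series": [[0,[0,0,0.4],[0,0,0]],[0,[0,0,0.5],[0,0,0]],[0,[0,-0.01,0.5],[0,0,0]],[0,[0,0,0.4],[0,0,0]],[0,[0,0,0.35],[0,0,0]],[0,[0,0,0.2],[0,0,0]],[0,[0,0,0],[0,0,0]],[0,[0,0,0],[0,0,0]]]}}

```text
t: 42.0
tool_pos: [0.3824, -0.2705, 0.1006]
tool_rot: [-0.169, 3.136, -0.002]
contact_force: [-0.0, 0.3, -1.5]
opening: 0.0147
grip_force: 70.2
```

```bash
python3 - <<'E'
from h import *
print(inr(tool()[0]));go(rk(-.097,0,.0985),np.pi+YAW)
T=tool()[0]
t=grab("top");s=grab("side");out=[]
for im in(t,s):
    h0=proj(im,T+RZ@[.011,0,-.006]);x,y=h0.astype(int)-[45,22];c=im["color"][y:y+55,x:x+110].copy()
    c=cv2.resize(c,None,fx=7,fy=5.4,interpolation=2)
    for p in[(.011,-.055,-.008),(.011,.055,-.008),(0,0,.032)]:
        q=(proj(im,T+RZ@np.array(p))-[x,y]+.5)*[7,5.4];cv2.circle(c,tuple(int(v) for v in q),3,(0,0,255),-1)
    for yy in(-.038,.038):
        for p in(rk(-.067,yy,.069),rk(-.039,yy,.06)):
            q=(proj(im,p)-[x,y]+.5)*[7,5.4];cv2.circle(c,tuple(int(v) for v in q),3,(0,255,0),-1)
    out.append(c)
cv2.imwrite("pics/pre.png",np.vstack(out))
E
```

```text
[-0.12053662 -0.00108307  0.10062059]
shift now [-0.471  0.022  0.043] shift after turn [-0.471  0.022  0.042] turn [-0.009  0.007  0.   ]
```

View pics/pre.png

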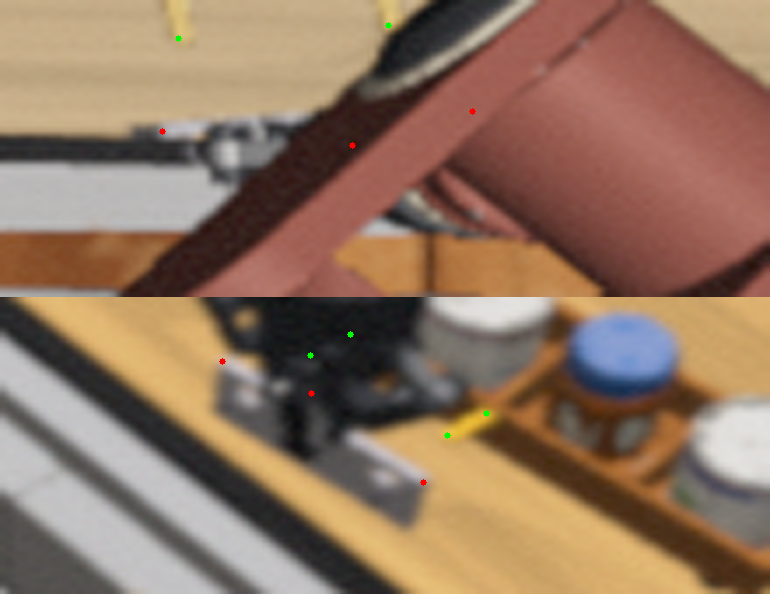

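Both views agree with the model. In the side view the plate's top corners fall at (222,362) and (427,480), beside the projected points. The pin-0 dots lie on the pin. I'll close in to just short of the pin tips.

Emit:
{"api": "play_rows", "payload": {"series": [[0,[-0.1,0.02,0.03],[0,0,0]],[0,[-0.2,0,0.04],[0,0,0]],[0,[-0.2,0,0.04],[0,0,0]],[0,[-0.15,0,0],[0,0,0]],[0,[-0.04,0,0],[0,0,0]],[0,[0,0,0],[0,0,0]],[0,[0,0,0],[0,0,0]],[0,[0,0,0],[0,0,0]]]}}

```text
t: 43.1
tool_pos: [0.4159, -0.2654, 0.0943]
tool_rot: [0.168, -3.137, 0.0]
contact_force: [-0.7, 0.5, -2.0]
opening: 0.0148
grip_force: 70.2
```

```bash
python3 - <<'E'
from h import *
o=ctrl.get_obs();print(inr(tool()[0]),o["contact_force"]);go(rk(-.086,0,.0949),np.pi+YAW)
T=tool()[0]
im=grab("side")
h0=proj(im,T+RZ@[.02,-.03,-.02]);x,y=h0.astype(int)-[35,28];c=cv2.resize(im["color"][y:y+57,x:x+75],None,fx=10,fy=10,interpolation=2)
for p in(T+RZ@[.008,-.038,-.023],T+RZ@[.008,-.055,-.008]):
    q=(proj(im,p)-[x,y]+.5)*10;cv2.circle(c,tuple(int(v) for v in q),3,(0,0,255),-1)
for p in(rk(-.067,-.038,.069),rk(-.039,-.038,.06)):
    q=(proj(im,p)-[x,y]+.5)*10;cv2.circle(c,tuple(int(v) for v in q),3,(0,255,0),-1)
cv2.imwrite("pics/pre2.png",c)
E
```

```text
[-0.08667168  0.00037641  0.09432112] [-0.74143138  0.5182734  -1.98793743]
shift now [-0.013 -0.008 -0.012] shift after turn [-0.013 -0.008 -0.012] turn [-0.    -0.    -0.002]
```

View pics/pre2.png

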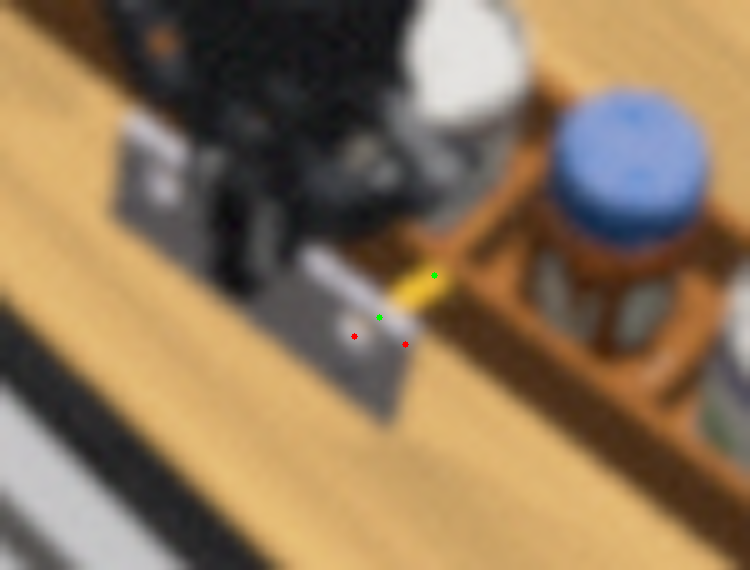

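Emit:
{"api": "play_rows", "payload": {"series": [[0,[-0.06,0,0.01],[0,0,0]],[0,[-0.06,0,0.02],[0,0,0]],[0,[-0.06,0,0.02],[0,0,0]],[0,[-0.06,0,0.02],[0,0,0]],[0,[-0.06,0,0.02],[0,0,0]],[0,[0,0,0],[0,0,0]],[0,[0,0,0],[0,0,0]]]}}

```text
t: 44.02
tool_pos: [0.431, -0.2638, 0.0898]
tool_rot: [0.169, -3.137, -0.0]
contact_force: [0.4, -0.6, -1.9]
opening: 0.0146
grip_force: 70.2
```

```bash
python3 - <<'E'
from h import *
o=ctrl.get_obs();T=tool()[0];print(inr(T),o["contact_force"],o["wrist_torque"]);go(rk(-.053,0,.0845),np.pi+YAW)
xm=inr(T)[0]+.011+.039;print("xmid",xm,"hole z",T[2]-.0232,"pin z",.06-xm*.325)
E
```

```text
[-0.07150377  0.00040019  0.08979602] [ 0.3740833  -0.63790289 -1.89042066] [ 0.03634713  0.01880744 -0.00279584]
shift now [-0.37  -0.008  0.106] shift after turn [-0.37  -0.008  0.106] turn [ 0.    -0.001 -0.   ]
xmid -0.021503772275868048 hole z 0.06659602172233184 pin z 0.06698872598965712
```

No contact force, and the plate is now past the pin tips. I'll continue in.

Emit:
{"api": "play_rows", "payload": {"series": [[0,[-0.06,0,0.02],[0,0,0]],[0,[-0.06,0,0.02],[0,0,0]],[0,[-0.06,0,0.02],[0,0,0]],[0,[-0.06,0,0.02],[0,0,0]],[0,[-0.05,0,0.01],[0,0,0]],[0,[0,0,0],[0,0,0]],[0,[0,0,0],[0,0,0]]]}}

```text
t: 44.9
tool_pos: [0.4454, -0.2622, 0.0853]
tool_rot: [0.169, -3.137, -0.0]
contact_force: [-0.6, 0.8, -2.2]
opening: 0.015
grip_force: 70.2
```

```bash
python3 - <<'E'
from h import *
o=ctrl.get_obs();T=tool()[0];print(inr(T),RZ.T@o["contact_force"],o["wrist_torque"]);go(rk(-.053,0,.0845),np.pi+YAW)
xm=inr(T)[0]+.011+.039;print("xmid",xm,"hole z",T[2]-.0232,"pin z",.06-xm*.325)
E
```

```text
[-0.05700787  0.00037895  0.08528903] [-0.47835467  0.80795386 -2.22320399] [-0.02530595  0.04740258  0.04030988]
shift now [-0.08  -0.008  0.016] shift after turn [-0.08  -0.008  0.016] turn [ 0.    -0.001 -0.   ]
xmid -0.007007871037648904 hole z 0.06208902531326141 pin z 0.06227755808723589
```

Emit:
{"api": "play_rows", "payload": {"series": [[0,[-0.03,0,0.01],[0,0,0]],[0,[-0.03,0,0.01],[0,0,0]],[0,[-0.02,0,0],[0,0,0]],[0,[0,0,0],[0,0,0]],[0,[0,0,0],[0,0,0]]]}}

```text
t: 45.52
tool_pos: [0.4486, -0.2618, 0.0842]
tool_rot: [0.168, -3.135, -0.001]
contact_force: [-4.7, 0.0, 0.9]
opening: 0.0151
grip_force: 70.5
```

```bash
python3 - <<'E'
from h import *
o=ctrl.get_obs();T=tool()[0];print(inr(T),RZ.T@o["contact_force"],o["wrist_torque"])
xm=inr(T)[0]+.011+.039;print("xmid",xm,"hole z",T[2]-.0232,"pin z",.06-xm*.325)
E
```

```text
[-0.05376767  0.00045168  0.08423901] [-4.68453271  0.50933525  0.86119079] [-0.12909187  0.9606861  -0.31657076]
xmid -0.0037676745114659307 hole z 0.061039010943958597 pin z 0.06122449421622642
```

Contact with the rack face at 5 N, so the strip is home. I'll let it sink about 2 mm onto the pins.

Emit:
{"api": "play_rows", "payload": {"series": [[0,[0,0,0.02],[0,0,0]],[0,[0,0,0.02],[0,0,0]],[0,[0,0,0],[0,0,0]],[0,[0,0,0],[0,0,0]]]}}

```text
t: 46.02
tool_pos: [0.4486, -0.2621, 0.0823]
tool_rot: [0.168, -3.135, 0.0]
contact_force: [-4.8, -0.4, 1.2]
opening: 0.0149
grip_force: 70.5
```

```bash
python3 - <<'E'
from h import *
o=ctrl.get_obs();T=tool()[0];print(inr(T),RZ.T@o["contact_force"],o["wrist_torque"])
E
```

```text
[-0.05377722  0.00018435  0.08234737] [-4.817836    0.13285122  1.18722631] [-0.21926076  0.99263671 -0.2702439 ]
```

Emit:
{"api": "play_rows", "payload": {"series": [[0.5,[0,0,0],[0,0,0]],[0.5,[0,0,0],[0,0,0]],[0.5,[0,0,0],[0,0,0]],[0.5,[0,0,0],[0,0,0]],[0.5,[0,0,-0.3],[0,0,0]],[0.5,[0,0,-0.5],[0,0,0]],[0.5,[0,0,-0.6],[0,0,0]],[0.5,[0,0,-0.6],[0,0,0]]]}}

```text
t: 47.02
tool_pos: [0.4496, -0.2619, 0.1844]
tool_rot: [-0.169, 3.136, -0.001]
contact_force: [0.6, 0.1, 0.3]
opening: 0.0426
grip_force: 0.0
```

Emit:
{"api": "play_rows", "payload": {"series": [[0.5,[0,0.6,-0.6],[0,0,0]],[0.5,[0,1,-0.6],[0,0,0]],[0.5,[0,1,0],[0,0,0]],[0.5,[0,1,0],[0,0,0]],[0.5,[0,1,0],[0,0,0]],[0.5,[0,1,0],[0,0,0]],[0.5,[0,1,0],[0,0,0]],[0.5,[0,0.5,0],[0,0,0]]]}}

```text
t: 48.02
tool_pos: [0.4109, 0.0932, 0.2437]
tool_rot: [-0.173, 3.135, 0.001]
contact_force: [0.5, -0.7, 0.1]
opening: 0.0427
grip_force: 0.0
```

```bash
python3 - <<'E'
from h import *
t=grab("top");s=grab("side");print(tool()[0]);tins(t,.104)
cv2.imwrite("pics/end.png",np.vstack([cv2.resize(t["color"][200:272,355:530],(780,300),interpolation=2),cv2.resize(s["color"][240:350,320:600],(780,300),interpolation=2)]))
for y in(-.055,.055):print(((proj(s,rk(-.042,y,.0725))-[320,240])*[780/280,300/110]+[0,300]).round())
E
```

```text
[0.41099883 0.09305449 0.2434971 ]
[503.2 227.5] [ 22  22 346] [ 0.5183 -0.3981  0.104 ]
[445.8 232.4] [ 21  21 350] [ 0.503  -0.2566  0.104 ]
[416.3 235.1] [ 22  21 357] [ 0.4948 -0.184   0.104 ]
[387.5 237.6] [ 22  22 350] [ 0.4871 -0.113   0.104 ]
[446.9 313. ] [ 25   7 155] [ 0.3057 -0.2588  0.104 ]
[489.3 314. ] [ 26   7 160] [ 0.3057 -0.3613  0.104 ]
[207. 482.]
[128. 424.]
```

View pics/end.png

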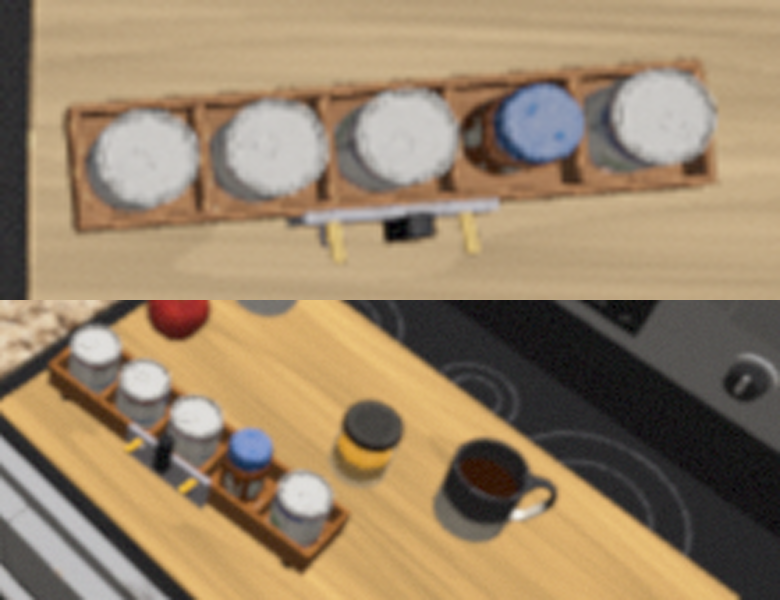

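The picture shows the four tins and the jar upright in their cells. The strip hangs flush against the rack with both brass pins through its holes, at (337,240) and (470,232). The arm is clear, so I'm handing in.

```bash
python3 -c "
from station import ctrl
print(ctrl.finish_job())"
```

```text
the job is handed in; nothing more can be done
None
```

The job is handed in: all four empty cells now hold a spare tin and the hook strip hangs home on both pins, as the last pictures show; the hand-in gave no verdict back.

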